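# Advance the lens slide by one turn of its hand wheel

### The job

Move the lens of the optics slide on by one thread pitch: push its hand wheel clockwise (seen from above) through exactly one full turn, so that its upright handle comes back to where it began. Push the handle round gently with the fingertips or the outside of the fingers, without gripping it, then leave the wheel there and move clear; leave the glassware and other things around it standing where they are, neither moved nor lifted.

Things in the scene. Friction and masses are not known exactly. Their poses are not given: they have to be found in the camera images.
- drive: optics slide, fixed to the table: a grey gearbox (95 x 95 mm, on a 150 x 130 mm foot, 68 mm high) with a horizontal steel hand wheel on top; two steel rods run from it along the body's +y to an end block 490 mm away (66 mm high), carrying a lens holder (155 mm high at its top) 250 to 275 mm from the wheel's axis, which moves 10 mm per turn of the wheel. Origin on the table under the wheel's vertical axis, z up.
- wheel_axis (a point): point on the wheel's vertical axis, at the middle height of the upright handle (126 mm above the table)
- handle (a point): centre of the wheel's one upright handle, a black round peg 23 mm in diameter that stands on the steel rim at the end of a spoke, 68 mm from the axis; it reaches from the rim (top of the rim 99 mm above the table) to 152 mm above the table; this point is at 126 mm. The rim is a round bar 14 mm thick (outside diameter of the wheel 150 mm), with three thin spokes; nothing else stands up above the rim, the hub is level with it to within 3 mm.
- wheel (a joint): angle of the hand wheel in rad; grows as the wheel turns clockwise seen from above; it starts anywhere from 0.4 to 5.4 and at least one and a half turns are free either way from there. It is moderately stiff (about 2.5 N at the handle to turn it) and stays where it is left.
- beaker: open glass beaker, 68 mm across, 88 mm high; loose, a bystander to be left alone; origin at the centre of its underside
- bottle: small clear plastic bottle with a blue cap, 56 mm across, 100 mm high; loose, a bystander to be left alone; origin at the centre of its underside
- tub: clear plastic open tub, 100 x 140 x 55 mm high; loose, a bystander to be left alone; origin at the centre of its underside
- driver: screwdriver lying flat, 170 mm long; loose, a bystander to be left alone; origin at the centre of its underside, x along its length
- jar: amber glass jar with a white lid, 64 mm across, 75 mm high; loose, a bystander to be left alone; origin at the centre of its underside
- weight: brass slotted weight with a knob, 40 mm across, 56 mm high; loose, a bystander to be left alone; origin at the centre of its underside
- flask: glass bottle with a blue cap, 60 mm across, 120 mm high; loose, a bystander to be left alone; origin at the centre of its underside

How it is judged:
On the way:
1. the handle has been pushed round to the opposite side of the wheel (more than 120 mm from where it began) (distance of handle from where it was at the start of the episode above 0.12 m), for 0.1 s.
At the end, for the whole second after the job is handed in: The wheel has turned one full turn clockwise from where it began (wheel angle one turn more, neither none nor two) and rests with its handle within 14 mm (about 12 degrees) of its starting point; no bystander has moved more than 25 mm (distance of handle from where it was at the start of the episode below 0.014 m and value of joint wheel between 6.46319 and 11.9032 rad and velocity of joint wheel between -0.05 and 0.05 rad/s and distance of each of beaker, bottle, tub, driver, jar, weight, flask from where it was at the start of the episode below 0.025 m); the robot touches nothing.
It fails at once if the wheel or slide is gripped or forced (more than 35 N between fingers and slide) (contact force between the fingers and drive above 35 N).
It fails at once if a loose thing standing around the slide is moved more than 25 mm, lifted or carried (distance of any of beaker, bottle, tub, driver, jar, weight, flask from where it was at the start of the episode above 0.025 m).
It also fails if it takes over 58 s, if anything falls off the work surface, if the arm or the gripper's body presses on something with over 40 N, if the wrist force passes 120 N, or if a joint passes its speed limit or range.

### The arm

A 6-joint arm with a two-finger parallel gripper is mounted at the origin on the work surface. World frame = base frame: x ahead of the robot, y to its left, z up, the work surface at z = 0. Lengths are in m, angles in rad, forces in N, time in s.
With the tool pointing down it reaches from about 0.3 to 0.775 m from the base axis. Payload 14.6 kg.
Tool frame: the origin (TCP) lies on the centre line of the jaws, within the pads' length; the fingertips stand 19 mm ahead of it and the grasp point (between the pads) is the TCP; z points along the fingers, x is the direction in which the jaws open and shut, and the axes are right-handed (so a half turn about z gives the same grasp; the last joint's range is limited). The gripper opens to 94 mm and grips with 3 to 60 N. Pads are 16 mm wide; open, the fingers measure 119 mm over their backs; the gripper's body (75 mm by 177 mm) begins 78 mm behind the grasp point.
Start: joints at [-1.177, 0.3, 1.521, -0, 1.321, -0.067], TCP at [0.245, -0.493, 0.186] pointing down, gripper open.
Joint ranges: [-3.03, 3.03], [-0.79, 2.21], [0.23, 2.52], [-1.04, 4.18], [0, 3.07], [-2.55, 2.55]. Speed limits (rad/s): [2.22, 2.22, 2.57, 3.14, 3.14, 3.14].

### API

Orientations are given as [roll, pitch, yaw] about the fixed x, y, z axes, in that order (R = Rz(yaw) Ry(pitch) Rx(roll)).
In Python, from station import ctrl, imaging gives the robot as it stands.
- The arm moves only by the shell command python3 -m handwheel 'ROWS' [OPENING] [FORCE]. ROWS is JSON, a list that holds one entry, the list of rows, each a list of 4 numbers: the shift along the tool's x, y, z in m, then the turn about the tool's z in rad. A call has 1 to 10 rows; each row shifts and turns the pose as measured when the row begins, along the tool's axes as they then stand; what a row does not reach is not made up. A row lasts 1/10 s, in which the tool goes at most 50 mm and 8.59 degrees, less where a joint would pass 70% of its speed; a pose out of reach is approached as far as the arm can. A call is refused whole if a number of a shift passes 0.05 or a number of a turn 0.15, either way. A call with a gripper value outside its range is refused whole. OPENING is the finger opening in m, from 0 to 0.094, set as the call begins (- or left out, the last holds). The fingers move at their own pace and stop on an object; FORCE is the grip in N (left out, the last holds). Time passes only in rows, so rows that do not move let the fingers close. It gives the time, the measured TCP pose, the force and the opening at its end, in the units of the state.
- ctrl.get_obs(): the state, without advancing time (a new reading comes with each control period).
- imaging.camera(name): name is "side" or "top"; returns the picture (384x512x3 uint8, red, green, blue); there is no depth.
- imaging.camera_model(name): a dict with "camera_matrix" (3x3 intrinsics, pixels), "k1" (the pictures are not rectified: a ray, as slopes to the right and down, at radius r is drawn at 1 + k1 r^2 times it, then the intrinsics apply), "position" and "attitude" of the camera in the world. Camera axes: x right, y up, looking along -z (the intrinsics and any distortion apply to the point x, -y, -z); pixel columns grow to the right and rows downward; lengths in m; the calibration is good to about 2 mm. A picture is of the moment at which its call begins. camera_model takes no time and is no camera call.
- ctrl.hand_in(): hands the job in, once; it reports no verdict.
The state is a dict: "time_s": time; "qpos": joint angles; "joint_vel": joint speeds; "tau": joint torques, N m; "ee_pos": TCP position; "eef_rot": TCP orientation; "force": force on the tool from outside, world axes, zero at the start; "moment": the same for the moment, N m; "grip_width": finger opening in m.
Only numpy, scipy, OpenCV 4.12 (cv2) and the standard library are available. Lean on these libraries where they do the work, as an engineer would, in place of code of your own. Each camera call takes 0.05 s, during which the arm holds its last target. There are 200 camera calls.

## Working session

There is one attempt and no reset: what is moved stays moved. The work goes in short steps, Python scripts to look and compute and a shell command to move; the robot and the scene stay as the last step left them, time stands still between calls to the robot, and variables do not carry over. Pictures are saved under pics/ and viewed, about 8 in all and at most 12, crops included, and the job is handed in when it is done.

```bash
ls; mkdir -p pics
cat > h.py <<'E'
import numpy as np, cv2
from station import ctrl, imaging
def cam(n):
    m=imaging.camera_model(n); return m
def R_of(m):
    a=np.array(m["attitude"],float)
    if a.shape==(3,3): return a
    from scipy.spatial.transform import Rotation as R
    return (R.from_euler('xyz',a) if a.size==3 else R.from_quat(a)).as_matrix()
def ray(m,u,v):
    K=np.array(m["camera_matrix"]); d=np.array([(u-K[0,2])/K[0,0],(v-K[1,2])/K[1,1]])
    s=d.copy()
    for _ in range(30): s=d/(1+m["k1"]*(s@s))
    w=R_of(m)@np.array([s[0],-s[1],-1]); return np.array(m["position"]),w
def onz(m,u,v,z):
    p,w=ray(m,u,v); return p+w*(z-p[2])/w[2]
def proj(m,P):
    K=np.array(m["camera_matrix"]); c=R_of(m).T@(np.array(P)-np.array(m["position"]))
    s=np.array([c[0],-c[1]])/-c[2]; s=s*(1+m["k1"]*(s@s)); return K[0,0]*s[0]+K[0,2],K[1,1]*s[1]+K[1,2]
E
python3 - <<'E'
from h import *
for n in("top","side"):
    print(imaging.camera_model(n)); cv2.imwrite(f"pics/{n}0.png",cv2.resize(imaging.camera(n)[:,:,::-1],(800,600)))
print(ctrl.get_obs())
E
```

```text
pics
{'camera_matrix': array([[442.74771921,   0.        , 252.3533087 ],
       [  0.        , 442.74771921, 189.43210264],
       [  0.        ,   0.        ,   1.        ]]), 'k1': -0.15626031167941504, 'position': array([ 0.47316968, -0.05094381,  1.08278733]), 'attitude': array([ 0.04490175, -0.0216668 , -1.55576159])}
{'camera_matrix': array([[485.68626731,   0.        , 259.87770473],
       [  0.        , 485.68626731, 187.63897703],
       [  0.        ,   0.        ,   1.        ]]), 'k1': -0.027727996121436282, 'position': array([-0.18302807,  0.84826345,  0.88412757]), 'attitude': array([ 0.98207786,  0.00996473, -2.47968975])}
{'time_s': 0.1, 'qpos': array([-1.17661767e+00,  3.00416700e-01,  1.52151402e+00, -2.62931874e-05,
        1.32069584e+00, -6.65868769e-02]), 'joint_vel': array([ 0.00057642,  0.0004349 , -0.00171676,  0.00023371, -0.00243908,
       -0.00026086]), 'tau': array([ 7.98568253e-04, -5.32645333e+01, -3.53280294e+01,  7.08952686e-02,
        2.35057133e-02, -9.02219108e-05]), 'ee_pos': array([ 0.24444843, -0.49240893,  0.18584455]), 'eef_rot': array([-3.14154927e+00,  1.03331452e-03, -1.11002425e+00]), 'force': array([0.41709622, 0.00564818, 0.35461539]), 'moment': array([0.04257242, 0.06084131, 0.02546251]), 'grip_width': 0.09445463428053287}
```

View pics/top0.png

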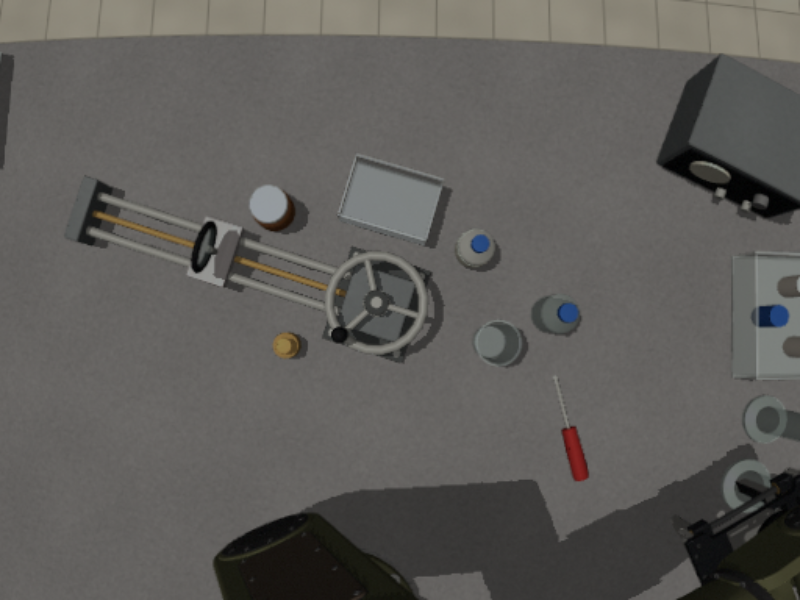

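View pics/side0.png

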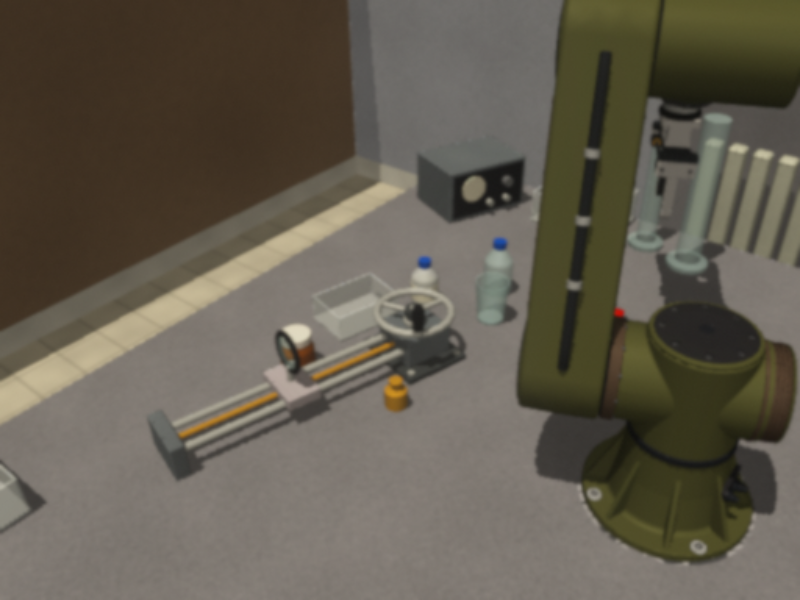

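```bash
cat > meas.py <<'E'
from h import *
def handle(im,m,show=False):
    g=im.max(2).astype(int); r=np.zeros_like(g)
    msk=((g<28)).astype(np.uint8); 
    return msk
E
python3 - <<'E'
from h import *
m=imaging.camera_model("top"); im=cv2.imread("pics/top0.png")
s=1.5625
def P(u,v,z): return onz(m,(u+.5)/s-.5,(v+.5)/s-.5,z)
# rim extremes by ellipse of viewed points: left/right/top/bottom outer edges
for n,(u,v,z) in dict(axis_hub=(376,302,.099),rimL=(326,303,.092),rimR=(427,302,.092),rimT=(376,252,.092),rimB=(376,354,.092),handle_top=(339,335,.152),beaker=(499,343,.02),beakertop=(499,343,.088),bottlecap=(481,243,.10),flaskcap=(569,313,.12),weight=(287,343,.056),jar=(269,205,.075),lenstop=(207,223,.155),tubc1=(357,156,.055),tubc2=(443,180,.055),tubc3=(425,242,.055),tubc4=(340,215,.055),drvtip=(556,377,.01),drvend=(580,478,.01),block=(84,210,.066)).items():
    print(n,P(u,v,z).round(3))
ms=imaging.camera_model("side")
g=im.max(2); sub=g[310:360,310:365]; mask=(sub<45).astype(np.uint8)
n,l,st,c=cv2.connectedComponentsWithStats(mask); print(st,c+[310,310])
cv2.imwrite("pics/c1.png",cv2.resize(im[230:380,260:440],None,fx=4,fy=4)[:600,:800])
E
```

```text
axis_hub [ 0.509 -0.045  0.099]
rimL [0.507 0.026 0.092]
rimR [ 0.511 -0.118  0.092]
rimT [ 0.581 -0.044  0.092]
rimB [ 0.435 -0.046  0.092]
handle_top [0.462 0.003 0.152]
beaker [ 0.452 -0.236  0.02 ]
beakertop [ 0.453 -0.224  0.088]
bottlecap [ 0.596 -0.195  0.1  ]
flaskcap [ 0.497 -0.318  0.12 ]
weight [0.448 0.086 0.056]
jar [0.65  0.115 0.075]
lenstop [0.611 0.186 0.155]
tubc1 [ 0.731 -0.013  0.055]
tubc2 [ 0.696 -0.143  0.055]
tubc3 [ 0.602 -0.117  0.055]
tubc4 [0.64  0.011 0.055]
drvtip [ 0.399 -0.329  0.01 ]
drvend [ 0.239 -0.371  0.01 ]
block [0.643 0.402 0.066]
[[   0    0   55   50 2410]
 [  28    7    1    2    2]
 [  21   15   18   18  224]
 [  41   19   14   14  114]] [[335.7439834  334.49626556]
 [338.         317.5       ]
 [339.53125    334.45089286]
 [358.56140351 334.97368421]]
```

View pics/c1.png

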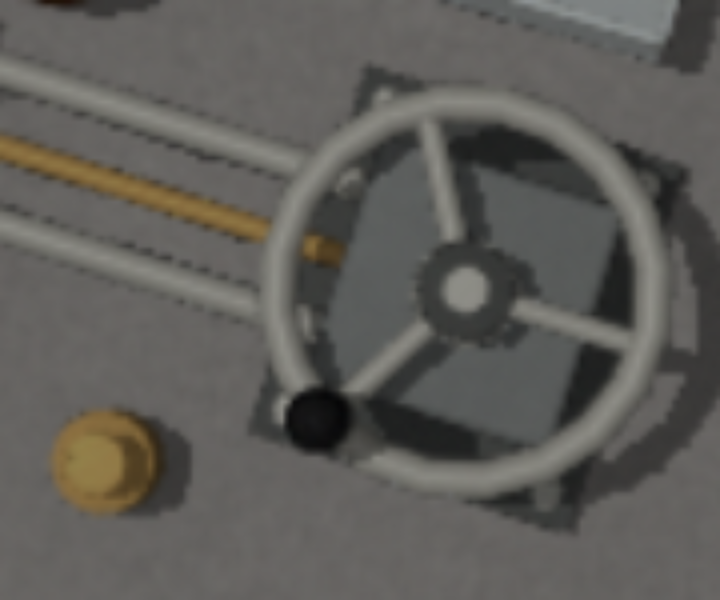

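```bash
cat > st.py <<'E'
from h import *
import sys
AX=np.array([.5085,-.0455]); 
o=ctrl.get_obs(); p=o["ee_pos"]; psi=o["eef_rot"][2]
d=p[:2]-AX
print("t",o["time_s"],"pos",p.round(4),"yaw",np.degrees(psi).round(1),"F",np.round(o["force"],1),"w",o["grip_width"].round(3),"q",o["qpos"].round(2))
def totool(v,psi=psi):
    x=np.array([np.cos(psi),np.sin(psi)]); y=np.array([np.sin(psi),-np.cos(psi)]); return np.array([v@x,v@y]).round(4)
def ideal(th,off=.024):  # tool place for peg azimuth th (deg)
    th=np.radians(th); return AX+.068*np.array([np.cos(th),np.sin(th)])-off*np.array([np.sin(th),-np.cos(th)])
E
python3 - <<'E'
from st import *
s=1.5625; m=imaging.camera_model("side"); mt=imaging.camera_model("top")
for u,v in((645,241),(688,262)): print(onz(m,u/s,v/s,0).round(3))
for u,v in((767,418),(748,485)): print(onz(mt,u/s,v/s,0).round(3))
for u,v in((418,305),): print("side handle top", onz(m,u/s,v/s,.152).round(3))
T=ideal(134,.05); print(T, totool(T-p[:2]))
E
```

```text
Traceback (most recent call last):
  File "st.py", line 6, in <module>
    print("t",o["time_s"],"pos",p.round(4),"yaw",np.degrees(psi).round(1),"F",np.round(o["force"],1),"w",o["grip_width"].round(3),"q",o["qpos"].round(2))
                                                                                                         ^^^^^^^^^^^^^^^^^^^^^
AttributeError: 'float' object has no attribute 'round'
```

```bash
sed -i 's/o\["grip_width"\].round(3)/round(float(o["grip_width"]),3)/' st.py
python3 - <<'E'
from st import *
s=1.5625; m=imaging.camera_model("side"); mt=imaging.camera_model("top")
for u,v in((645,241),(688,262)): print(onz(m,u/s,v/s,0).round(3))
for u,v in((767,418),(748,485)): print(onz(mt,u/s,v/s,0).round(3))
for u,v in((418,305),): print("side handle top", onz(m,u/s,v/s,.152).round(3))
T=ideal(134,.05); print(T, totool(T-p[:2]))
E
```

```text
t 0.1 pos [ 0.2444 -0.4924  0.1858] yaw -63.6 F [0.4 0.  0.4] w 0.094 q [-1.18  0.3   1.52 -0.    1.32 -0.07]
[ 0.328 -0.7    0.   ]
[ 0.213 -0.669  0.   ]
[ 0.328 -0.698  0.   ]
[ 0.217 -0.667  0.   ]
side handle top [0.458 0.004 0.152]
[ 0.42529624 -0.03131781] [-0.3326 -0.367 ]
```

```bash
python3 -m handwheel '[[[-0.033,-0.037,0.003,0],[-0.033,-0.037,0.003,0],[-0.033,-0.037,0,0],[-0.033,-0.037,0,0],[-0.033,-0.037,0,0],[-0.033,-0.037,0,0],[-0.033,-0.037,0,0],[-0.033,-0.037,0,0],[-0.033,-0.037,0,0],[-0.033,-0.037,0,0]]]' 0 5
python3 -m handwheel '[[[0,0,0,-0.145],[0,0,0,-0.145],[0,0,0,-0.145],[0,0,0,-0.145],[0,0,0,-0.145],[0,0,0,-0.145],[0,0,0,-0.145],[0,0,0,-0.145],[0,0,0,-0.145],[0,0,0,-0.145]]]'
python3 - <<'E'
from st import *
T=ideal(134,.05); print(T, totool(T-p[:2]), np.radians(44)-psi)
E
```

```text
time_s: 1.1
ee_pos: [0.428, -0.0284, 0.1779]
eef_rot: [3.141, 0.004, -1.119]
force: [0.8, -1.0, -0.2]
grip_width: 0.0176
time_s: 2.1
ee_pos: [0.4277, -0.021, 0.1756]
eef_rot: [-3.134, 0.005, 0.378]
force: [-0.4, -0.1, 0.2]
grip_width: 0.0004
t 2.1 pos [ 0.4277 -0.021   0.1756] yaw 21.6 F [-0.4 -0.1  0.2] w 0.0 q [-0.14  0.04  1.85  0.    1.26 -0.52]
[ 0.42529624 -0.03131781] [-0.006   0.0088] 0.3903348428265121
```

```bash
python3 -m handwheel '[[[-0.005,0.009,0,-0.13],[0,0,0,-0.13],[0,0,0,-0.13],[0,0,0,0],[0,0,0,0],[0,0,0.02,0],[0,0,0.02,0],[0,0,0,0],[0,0,0,0]]]'
python3 - <<'E'
from st import *
T=ideal(134,.04); print(T, totool(T-p[:2]), np.radians(44)-psi)
for n in("top","side"):
    m=imaging.camera_model(n); im=imaging.camera(n)[:,:,::-1]; u,v=map(int,proj(m,[.5,-.03,.12]))
    cv2.imwrite(f"pics/{n}1.png",np.ascontiguousarray(cv2.resize(im[max(v-70,0):v+70,u-90:u+90],None,fx=4,fy=4,interpolation=2)))
a,b=[cv2.imread(f"pics/{n}1.png") for n in("top","side")]
cv2.imwrite("pics/both1.png",cv2.resize(np.vstack([a,b]),(450,600*1) if False else (386,600)))
E
```

```text
time_s: 3.0
ee_pos: [0.4254, -0.031, 0.1342]
eef_rot: [-3.131, 0.003, 0.771]
force: [-0.4, 0.2, 1.1]
grip_width: 0.0007
t 3.0 pos [ 0.4254 -0.031   0.1342] yaw 44.2 F [-0.4  0.2  1.1] w 0.001 q [-0.16  0.08  1.91  0.    1.16 -0.93]
[ 0.43248964 -0.02437123] [0.0097 0.0002] -0.0032793065194132165
```

View pics/top1.png

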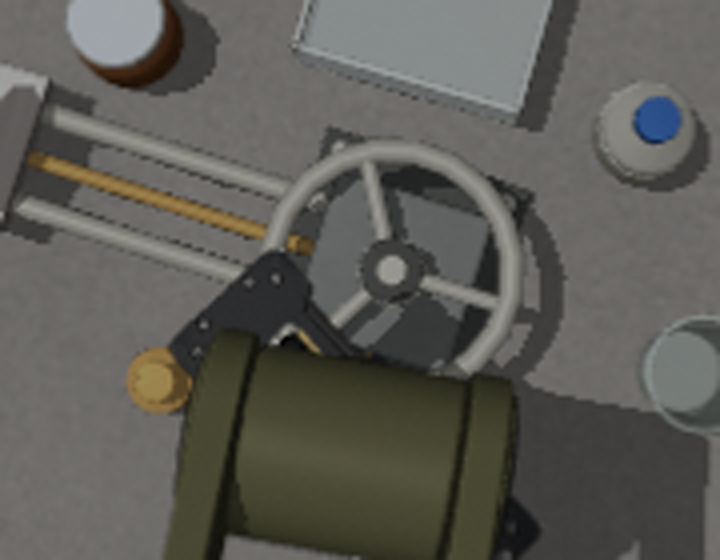

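```bash
python3 -m handwheel '[[[0.005,0,0,0],[0.005,0,0,0],[0.005,0,0,0],[0.003,0,0,0],[0.002,0,0,0],[0.002,0,0,0]]]'
python3 -m handwheel '[[[0.002,0,0,0],[0.002,0,0,0]]]'
python3 -m handwheel '[[[0.002,0,0,0],[0.002,0,0,0]]]'
python3 -c "import st"
```

```text
time_s: 3.7
ee_pos: [0.4438, -0.0143, 0.1364]
eef_rot: [-3.135, 0.0, 0.771]
force: [0.0, 0.5, 0.1]
grip_width: 0.0006
time_s: 3.9
ee_pos: [0.4468, -0.0113, 0.1364]
eef_rot: [-3.134, 0.0, 0.771]
force: [-0.1, -0.1, -0.3]
grip_width: 0.0005
time_s: 4.1
ee_pos: [0.4499, -0.0083, 0.1364]
eef_rot: [-3.134, 0.0, 0.771]
force: [1.1, -1.1, -0.6]
grip_width: 0.0005
t 4.1 pos [ 0.4499 -0.0083  0.1364] yaw 44.2 F [ 1.1 -1.1 -0.6] w 0.001 q [-0.1   0.13  1.85  0.    1.17 -0.88]
```

View pics/side1.png

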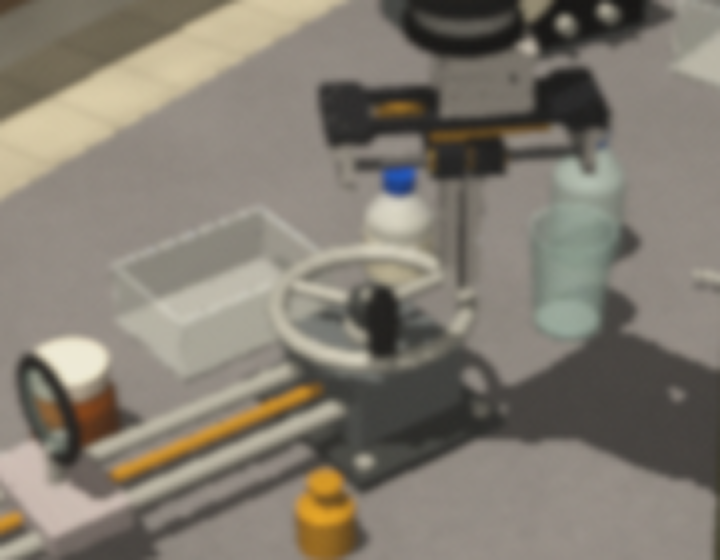

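```bash
python3 -m handwheel '[[[0.002,0,0,0]]]'
python3 -m handwheel '[[[0.002,0,0,0]]]'
python3 - <<'E'
from st import *
n="side";m=imaging.camera_model(n); im=imaging.camera(n)[:,:,::-1]; u,v=map(int,proj(m,[.5,-.03,.12]))
cv2.imwrite(f"pics/s2.png",cv2.resize(im[v-50:v+50,u-60:u+60],None,fx=5,fy=5,interpolation=2))
E
```

```text
time_s: 4.2
ee_pos: [0.4514, -0.0068, 0.1364]
eef_rot: [-3.134, 0.0, 0.771]
force: [-0.1, -0.3, -0.3]
grip_width: 0.0003
time_s: 4.3
ee_pos: [0.453, -0.0053, 0.1364]
eef_rot: [-3.134, 0.0, 0.771]
force: [0.4, 0.1, 0.0]
grip_width: 0.0007
t 4.3 pos [ 0.453  -0.0053  0.1364] yaw 44.2 F [0.4 0.1 0. ] w 0.001 q [-0.1   0.14  1.84  0.    1.17 -0.87]
```

View pics/s2.png

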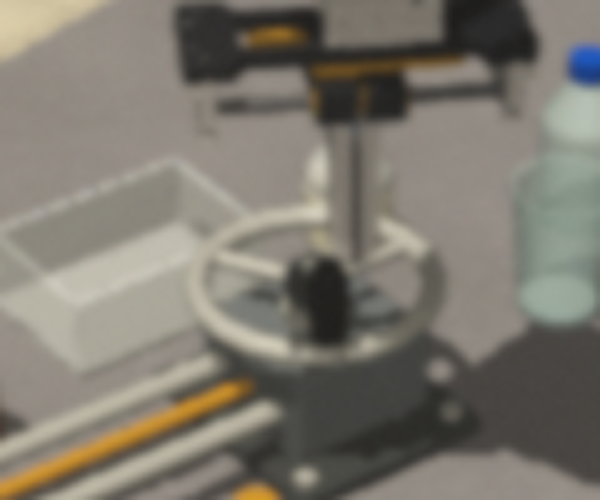

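Run:
```python
from st import *
m=imaging.camera_model("side"); u,v=map(int,proj(m,[.5,-.03,.12]))
def q(P): a,b=proj(m,P); return round((a-u+60)*5),round((b-v+50)*5)
print("tip",q(p-[0,0,.019]),"tcp",q(p))
for P in ([.46,.0035,.152],[.46,.0035,.099],[.462,.003,.152],[.5085,-.0455,.1]): print(P,q(P))
c=(325,265);print(onz(m,u-60+c[0]/5,v-50+c[1]/5,.152))
```

```text
t 4.35 pos [ 0.4532 -0.0052  0.1364] yaw 44.2 F [0.2 1.4 0.2] w 0.0 q [-0.1   0.14  1.84  0.    1.17 -0.87]
tip (346, 309) tcp (346, 281)
[0.46, 0.0035, 0.152] (326, 259)
[0.46, 0.0035, 0.099] (326, 340)
[0.462, 0.003, 0.152] (323, 258)
[0.5085, -0.0455, 0.1] (310, 267)
[0.45715975 0.00783152 0.152     ]
```

Run:
```python
from st import *
m=imaging.camera_model("side"); im=imaging.camera("side")[:,:,::-1]; u,v=map(int,proj(m,[.46,.0,.13]))
c=cv2.resize(im[v-30:v+24,u-36:u+36],None,fx=10,fy=10,interpolation=2)
c=np.clip(c.astype(float)*1.8,0,255).astype(np.uint8)
for P in (p,p-[0,0,.019]):
    a,b=proj(m,P); cv2.circle(c,(int((a-u+36)*10),int((b-v+30)*10)),4,(0,0,255),-1)
cv2.imwrite("pics/s3.png",c)
```

```text
t 4.35 pos [ 0.4532 -0.0052  0.1364] yaw 44.2 F [0.2 1.4 0.2] w 0.0 q [-0.1   0.14  1.84  0.    1.17 -0.87]
```

View pics/s3.png

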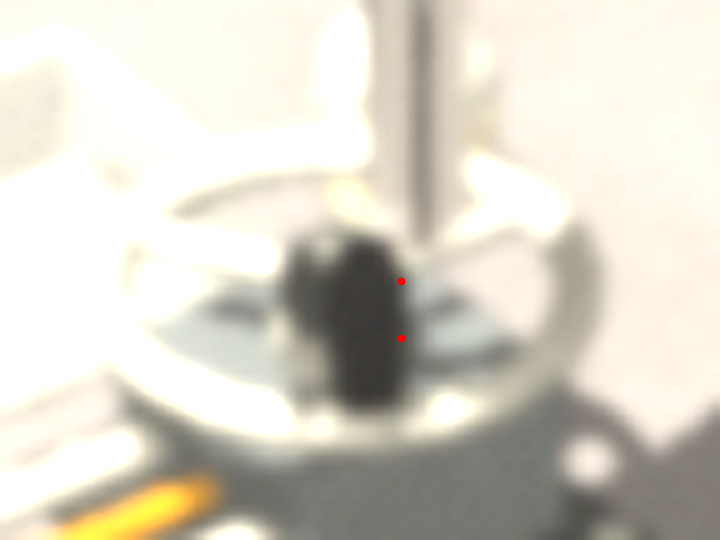

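Run:
```python
from st import *
m=imaging.camera_model("side"); u,v=map(int,proj(m,[.5,-.03,.12]))
a,b=proj(m,[.4254,-.031,.1342-.019]); print("side1 tip pred",(a-u+90)*4,(b-v+70)*4)
u2,v2=map(int,proj(m,[.46,.0,.13]))
A=(u-90+462/4,v-70+300/4); B=(u2-36+42.0,v2-30+24.0)
for n,c in(("side1",A),("s3",B)):
  for z in(.1,.115,.13,.15): print(n,c,z,onz(m,*c,z).round(3))
```

```text
t 4.4 pos [ 0.453  -0.0053  0.1363] yaw 44.2 F [-0.2  0.6 -1.1] w 0.0 q [-0.1   0.14  1.84  0.    1.17 -0.87]
side1 tip pred 452.1932769205255 326.7581557253677
side1 (287.5, 198.0) 0.1 [ 0.451 -0.079  0.1  ]
side1 (287.5, 198.0) 0.115 [ 0.439 -0.061  0.115]
side1 (287.5, 198.0) 0.13 [ 0.426 -0.043  0.13 ]
side1 (287.5, 198.0) 0.15 [ 0.41 -0.02  0.15]
s3 (273.0, 195.0) 0.1 [ 0.492 -0.066  0.1  ]
s3 (273.0, 195.0) 0.115 [ 0.479 -0.049  0.115]
s3 (273.0, 195.0) 0.13 [ 0.466 -0.031  0.13 ]
s3 (273.0, 195.0) 0.15 [ 0.449 -0.008  0.15 ]
```

Run:
```python
from st import *
m=imaging.camera_model("top"); u,v=map(int,proj(m,[.5,-.03,.12]))
t=np.array([.4254,-.031]);x=np.array([.717,.697]);y=np.array([.697,-.717])
for z in(.212,.235,.26):
  for sy in(-.0375,0,.0375):
    P=t+x*.0885+y*sy; a,b=proj(m,[*P,z]); print(z,sy,round((a-u+90)*4),round((b-v+70)*4))
```

```text
t 4.4 pos [ 0.453  -0.0053  0.1363] yaw 44.2 F [-0.2  0.6 -1.1] w 0.0 q [-0.1   0.14  1.84  0.    1.17 -0.87]
0.212 -0.0375 178 351
0.212 0 234 299
0.212 0.0375 289 246
0.235 -0.0375 172 351
0.235 0 229 298
0.235 0.0375 286 244
0.26 -0.0375 165 352
0.26 0 224 297
0.26 0.0375 283 241
```

```bash
python3 -m handwheel '[[[-0.01,0,0,0],[-0.01,0,0,0],[-0.01,0,0,0],[-0.005,0,0,0],[0,0,0.008,0],[0,0,0.008,0],[0,0,0,0]]]'
python3 - <<'E'
from st import *
m=imaging.camera_model("side"); im=imaging.camera("side")[:,:,::-1]; u,v=map(int,proj(m,[.45,-.01,.13]))
c=cv2.resize(im[v-50:v+24,u-48:u+48],None,fx=8,fy=8,interpolation=2)
for P in (p,p-[0,0,.019],p+[0,0,.016]):
    a,b=proj(m,P); cv2.circle(c,(int((a-u+48)*8),int((b-v+50)*8)),3,(0,0,255),-1)
cv2.imwrite("pics/s4.png",c)
E
```

```text
time_s: 5.1
ee_pos: [0.4249, -0.0324, 0.119]
eef_rot: [-3.135, 0.0, 0.77]
force: [-0.3, 0.2, 0.2]
grip_width: 0.0006
t 5.1 pos [ 0.4249 -0.0324  0.119 ] yaw 44.1 F [-0.3  0.2  0.2] w 0.001 q [-0.16  0.1   1.93  0.    1.12 -0.94]
```

View pics/s4.png

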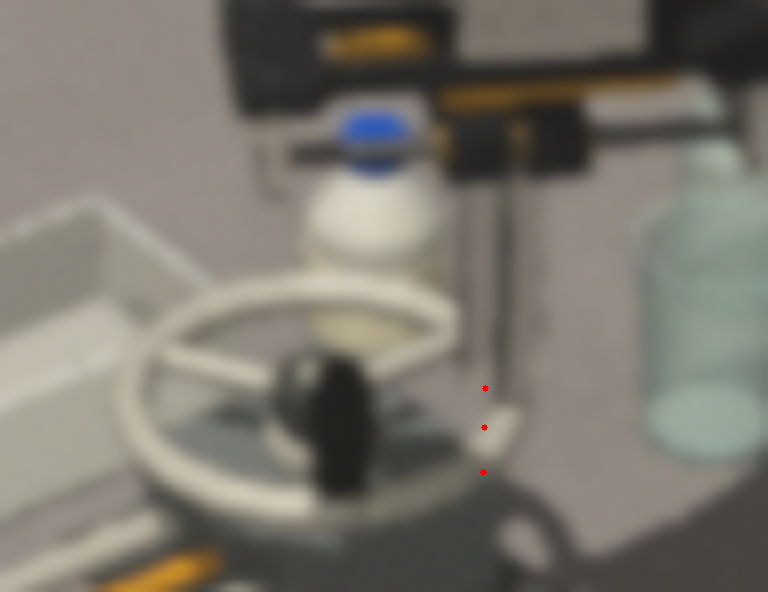

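```bash
python3 -m handwheel '[[[0.01,0,-0.002,0],[0.005,0,0,0],[0.003,0,0,0],[0.002,0,0,0]]]'
python3 -m handwheel '[[[0.002,0,0,0],[0.002,0,0,0]]]'
python3 -m handwheel '[[[0.002,0,0,0],[0.002,0,0,0]]]'
python3 -c "import st"
```

```text
time_s: 5.55
ee_pos: [0.4414, -0.0167, 0.1218]
eef_rot: [-3.135, -0.0, 0.771]
force: [0.1, -0.9, -0.3]
grip_width: 0.0009
time_s: 5.75
ee_pos: [0.4445, -0.0135, 0.1218]
eef_rot: [-3.135, -0.0, 0.771]
force: [0.2, 0.5, -0.3]
grip_width: 0.0006
time_s: 5.95
ee_pos: [0.4476, -0.0105, 0.1218]
eef_rot: [-3.135, -0.0, 0.771]
force: [-0.4, -1.1, -0.8]
grip_width: 0.0001
t 5.95 pos [ 0.4476 -0.0105  0.1218] yaw 44.2 F [-0.4 -1.1 -0.8] w 0.0 q [-0.11  0.14  1.87  0.    1.13 -0.88]
```

```bash
for i in 1 2 ; do python3 -m handwheel '[[[0.002,0,0,0]]]'; done
python3 -m handwheel '[[[0.002,0,0,0]]]'
python3 - <<'E'
from st import *
m=imaging.camera_model("side"); im=imaging.camera("side")[:,:,::-1]; u,v=map(int,proj(m,[.45,-.01,.13]))
c=cv2.resize(im[v-50:v+24,u-48:u+48],None,fx=8,fy=8,interpolation=2)
for P in (p,p-[0,0,.019],p+[0,0,.016]):
    a,b=proj(m,P); cv2.circle(c,(int((a-u+48)*8),int((b-v+50)*8)),3,(0,0,255),-1)
cv2.imwrite("pics/s5.png",c)
E
```

```text
time_s: 6.05
ee_pos: [0.449, -0.0091, 0.1218]
eef_rot: [-3.135, 0.0, 0.771]
force: [-2.0, -2.0, 1.0]
grip_width: 0.0002
time_s: 6.15
ee_pos: [0.4503, -0.0077, 0.1218]
eef_rot: [-3.135, 0.001, 0.771]
force: [-3.2, -1.4, 1.4]
grip_width: 0.0007
time_s: 6.25
ee_pos: [0.4516, -0.0063, 0.1217]
eef_rot: [-3.134, 0.001, 0.771]
force: [-2.7, -1.1, 1.9]
grip_width: 0.0005
t 6.25 pos [ 0.4516 -0.0063  0.1217] yaw 44.2 F [-2.7 -1.1  1.9] w 0.0 q [-0.1   0.15  1.86  0.    1.13 -0.87]
```

View pics/s5.png

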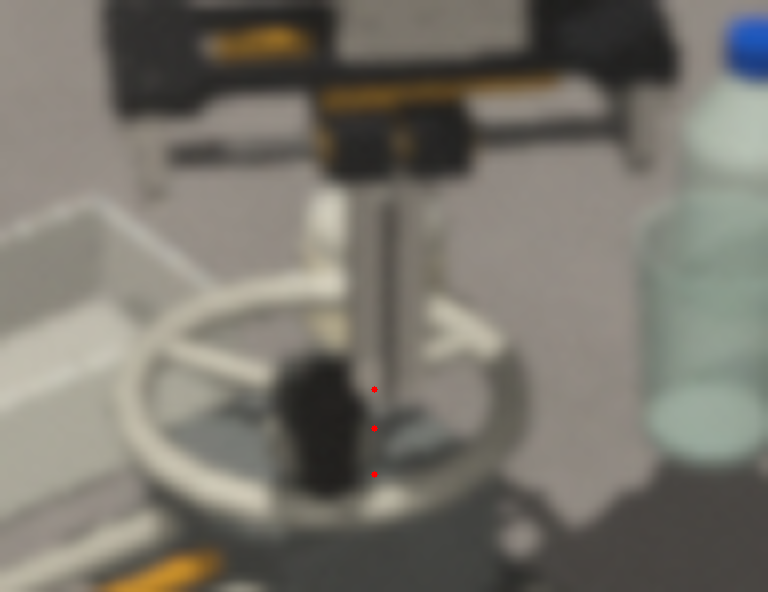

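```bash
cat >> st.py <<'E'
def phase(off=.0175,face=1):
    d=p[:2]-AX; r=np.hypot(*d); az=np.degrees(np.arctan2(d[1],d[0]))
    th=az-np.degrees(np.arctan2(off,.068))
    want=th-90 if face>0 else th+90
    print("th",th.round(1),"r",r.round(4),"want r",np.hypot(off,.068).round(4),"yaw err (need turn rad)",np.round((np.degrees(psi)-want+180)%360-180,1),"deg",
      "radial fix in tool", totool(d/r*(np.hypot(off,.068)-r)))
E
python3 -m handwheel '[[[0.0069,-0.0014,-0.003,0.1],[0.0069,-0.0014,0,0.1],[0.0069,-0.0014,0,0.1],[0.0069,-0.0014,0,0.1],[0.0069,-0.0014,0,0.1]]]'
python3 -c "
from st import *
phase()"
```

```text
time_s: 6.8
ee_pos: [0.4775, 0.0178, 0.1251]
eef_rot: [-3.138, 0.005, 0.253]
force: [-1.7, -2.5, 1.0]
grip_width: 0.0001
t 6.8 pos [0.4775 0.0178 0.1251] yaw 14.5 F [-1.7 -2.5  1. ] w 0.0 q [-0.04  0.21  1.79  0.    1.15 -0.29]
th 101.7 r 0.0704 want r 0.0702 yaw err (need turn rad) 2.8 deg radial fix in tool [0.     0.0002]
```

```bash
python3 -m handwheel '[[[0.0069,-0.0014,0,0.1],[0.0069,-0.0014,0,0.1],[0.0069,-0.0014,0,0.1],[0.0069,-0.0014,0,0.1],[0.0069,-0.0014,0,0.1],[0.0069,-0.0014,0,0.1],[0.0069,-0.0014,0,0.1],[0.0069,-0.0014,0,0.1]]]'
python3 -c "
from st import *
phase()"
```

```text
time_s: 7.6
ee_pos: [0.5334, 0.0225, 0.1251]
eef_rot: [3.137, 0.007, -0.581]
force: [-3.3, -0.8, 2.7]
grip_width: 0.0004
t 7.6 pos [0.5334 0.0225 0.1251] yaw -33.3 F [-3.3 -0.8  2.7] w 0.0 q [-0.03  0.33  1.63  0.    1.19  0.55]
th 55.5 r 0.0724 want r 0.0702 yaw err (need turn rad) 1.2 deg radial fix in tool [0.0005 0.0021]
```

```bash
python3 -m handwheel '[[[0.0069,-0.0009,0,0.1],[0.0069,-0.0009,0,0.1],[0.0069,-0.0012,0,0.1],[0.0069,-0.0012,0,0.1],[0.0069,-0.0012,0,0.1],[0.0069,-0.0012,0,0.1],[0.0069,-0.0012,0,0.1],[0.0069,-0.0012,0,0.1],[0.0069,-0.0012,0,0.1],[0.0069,-0.0012,0,0.1]]]'
python3 -c "
from st import *
phase()"
```

```text
time_s: 8.6
ee_pos: [0.5797, -0.026, 0.1253]
eef_rot: [3.137, 0.008, -1.622]
force: [1.6, 3.2, 0.3]
grip_width: 0.0008
t 8.6 pos [ 0.5797 -0.026   0.1253] yaw -92.9 F [1.6 3.2 0.3] w 0.001 q [-0.11  0.42  1.5   0.01  1.22  1.51]
th 0.9 r 0.0738 want r 0.0702 yaw err (need turn rad) -3.8 deg radial fix in tool [0.0011 0.0034]
```

```bash
python3 -m handwheel '[[[0.0071,-0.0003,0,0.09],[0.0071,-0.0003,0,0.09],[0.0071,-0.0006,0,0.09],[0.0071,-0.0006,0,0.09],[0.0071,-0.0008,0,0.09],[0.0071,-0.0008,0,0.09],[0.0071,-0.001,0,0.09],[0.0071,-0.001,0,0.09]]]'
python3 -c "
from st import *
phase()"
```

```text
time_s: 9.4
ee_pos: [0.5705, -0.0785, 0.1271]
eef_rot: [3.141, 0.019, -2.372]
force: [3.6, 1.3, 0.2]
grip_width: 0.0005
t 9.4 pos [ 0.5705 -0.0785  0.1271] yaw -135.9 F [3.6 1.3 0.2] w 0.001 q [-0.21  0.4   1.52  0.02  1.2   2.16]
th -42.5 r 0.0702 want r 0.0702 yaw err (need turn rad) -3.4 deg radial fix in tool [0. 0.]
```

```bash
python3 -m handwheel '[[[-0.01,0,0,0],[-0.01,0,0,0],[-0.01,0,0,0],[0,0,0,-0.148],[0,0,0,-0.148],[0,0,0,-0.148],[0,0,0,-0.148],[0,0,0,-0.148],[0,0,0,-0.148],[0,0,0,-0.148]]]'
python3 -m handwheel '[[[0,0,0,-0.148],[0,0,0,-0.148],[0,0,0,-0.148],[0,0,0,-0.148],[0,0,0,-0.148],[0,0,0,-0.148],[0,0,0,-0.148],[0,0,0,-0.148],[0,0,0,-0.148],[0,0,0,-0.148]]]'
python3 - <<'E'
from st import *
T=ideal(-43,.03); print(T, totool(T-p[:2]), np.degrees(psi),"want 47")
E
```

```text
time_s: 10.4
ee_pos: [0.5986, -0.0484, 0.1262]
eef_rot: [-3.126, 0.011, -1.314]
force: [-0.4, -0.0, -0.4]
grip_width: 0.0004
time_s: 11.4
ee_pos: [0.6045, -0.0377, 0.1236]
eef_rot: [-3.128, -0.012, 0.185]
force: [0.2, -0.1, 0.3]
grip_width: 0.0003
t 11.4 pos [ 0.6045 -0.0377  0.1236] yaw 10.6 F [ 0.2 -0.1  0.3] w 0.0 q [-0.13  0.47  1.43  0.02  1.23 -0.32]
[ 0.578692   -0.06993528] [-0.0314  0.027 ] 10.625996118961748 want 47
```

```bash
python3 -m handwheel '[[[0,0,0,-0.148],[0,0,0,-0.148],[0,0,0,-0.148],[0,0,0,-0.148],[0,0,0,-0.03],[-0.01,0.003,-0.002,0],[-0.01,0,0,0],[-0.008,0,0,0],[-0.004,0,0,0],[0,0,0,0]]]'
python3 - <<'E'
from st import *
T=ideal(-43,.0175); print(T, totool(T-p[:2]), np.degrees(psi),"want 47")
E
```

```text
time_s: 12.4
ee_pos: [0.587, -0.0583, 0.1234]
eef_rot: [-3.136, -0.016, 0.826]
force: [-0.1, 0.6, 0.6]
grip_width: 0.0005
t 12.4 pos [ 0.587  -0.0583  0.1234] yaw 47.3 F [-0.1  0.6  0.6] w 0.001 q [-0.17  0.44  1.48  0.02  1.22 -1.  ]
[ 0.57016702 -0.0790772 ] [-0.0267  0.0017] 47.306498344459634 want 47
```

```bash
python3 -m handwheel '[[[-0.004,0.001,-0.002,0],[-0.004,0,0,0],[-0.004,0,0,0]]]'
python3 -m handwheel '[[[-0.003,0,0,0],[-0.003,0,0,0]]]'
python3 -m handwheel '[[[-0.003,0,0,0]]]'
python3 -m handwheel '[[[-0.003,0,0,0]]]'
python3 - <<'E'
from st import *
phase(face=-1)
E
```

```text
time_s: 12.7
ee_pos: [0.5793, -0.0683, 0.1255]
eef_rot: [-3.136, -0.016, 0.825]
force: [0.4, -0.1, 0.4]
grip_width: 0.0001
time_s: 12.9
ee_pos: [0.5748, -0.0732, 0.1254]
eef_rot: [-3.136, -0.016, 0.825]
force: [-0.1, -0.1, 0.1]
grip_width: 0.0005
time_s: 13.0
ee_pos: [0.5726, -0.0756, 0.1254]
eef_rot: [-3.136, -0.016, 0.825]
force: [0.3, 0.2, -0.0]
grip_width: 0.0006
time_s: 13.1
ee_pos: [0.5705, -0.0779, 0.1253]
eef_rot: [-3.136, -0.017, 0.825]
force: [2.2, 1.3, 0.7]
grip_width: 0.0004
t 13.1 pos [ 0.5705 -0.0779  0.1253] yaw 47.3 F [2.2 1.3 0.7] w 0.0 q [-0.21  0.41  1.52  0.02  1.21 -1.04]
th -42.0 r 0.07 want r 0.0702 yaw err (need turn rad) -0.7 deg radial fix in tool [0.0001 0.0002]
```

```bash
python3 -m handwheel '[[[-0.0069,0.0012,0,0.1],[-0.0069,0.0012,0,0.1],[-0.0069,0.0012,0,0.1],[-0.0069,0.0012,0,0.1],[-0.0069,0.0012,0,0.1],[-0.0069,0.0012,0,0.1],[-0.0069,0.0012,0,0.1],[-0.0069,0.0012,0,0.1]]]'
python3 -c "
from st import *
phase(face=-1)"
```

```text
time_s: 13.9
ee_pos: [0.5289, -0.1113, 0.1264]
eef_rot: [-3.125, -0.019, -0.004]
force: [3.3, 0.6, 0.8]
grip_width: 0.0006
t 13.9 pos [ 0.5289 -0.1113  0.1264] yaw -0.2 F [3.3 0.6 0.8] w 0.001 q [-0.29  0.33  1.63  0.02  1.17 -0.29]
th -87.2 r 0.0689 want r 0.0702 yaw err (need turn rad) -3.0 deg radial fix in tool [0.0004 0.0013]
```

```bash
python3 -m handwheel '[[[-0.007,0.0018,0,0.095],[-0.007,0.0018,0,0.095],[-0.007,0.0015,0,0.095],[-0.007,0.0015,0,0.095],[-0.007,0.0015,0,0.095],[-0.007,0.0015,0,0.095],[-0.007,0.0015,0,0.095],[-0.007,0.0015,0,0.095]]]'
python3 -c "
from st import *
phase(face=-1)"
```

```text
time_s: 14.7
ee_pos: [0.4752, -0.1058, 0.1281]
eef_rot: [-3.109, -0.014, -0.797]
force: [1.9, -1.0, 1.6]
grip_width: 0.0005
t 14.7 pos [ 0.4752 -0.1058  0.1281] yaw -45.7 F [ 1.9 -1.   1.6] w 0.001 q [-0.31  0.2   1.79  0.02  1.13  0.48]
th -133.4 r 0.0688 want r 0.0702 yaw err (need turn rad) -2.3 deg radial fix in tool [0.0004 0.0013]
```

```bash
python3 -m handwheel '[[[-0.007,0.0018,0.001,0.095],[-0.007,0.0018,0.001,0.095],[-0.007,0.0016,0.001,0.095],[-0.007,0.0016,0,0.095],[-0.007,0.0016,0,0.095],[-0.007,0.0016,0,0.095],[-0.007,0.0016,0,0.095],[-0.007,0.0016,0,0.095],[-0.007,0.0016,0,0.095],[-0.007,0.0016,0,0.095]]]'
python3 -c "
from st import *
phase(face=-1)"
```

```text
time_s: 15.7
ee_pos: [0.4411, -0.0502, 0.1294]
eef_rot: [-3.094, 0.014, -1.789]
force: [-0.1, -3.2, 1.3]
grip_width: 0.0002
t 15.7 pos [ 0.4411 -0.0502  0.1294] yaw -102.5 F [-0.1 -3.2  1.3] w 0.0 q [-0.2   0.09  1.91  0.01  1.09  1.58]
th -190.4 r 0.0675 want r 0.0702 yaw err (need turn rad) -2.1 deg radial fix in tool [0.0008 0.0026]
```

```bash
python3 -m handwheel '[[[-0.007,0.002,0.001,0.09],[-0.007,0.002,0.001,0.09],[-0.007,0.002,0.001,0.09],[-0.007,0.002,0,0.09],[-0.004,0.001,0,0.05],[0,0,0,0]]]'
cat > hm.py <<'E'
from st import *
m=imaging.camera_model("side"); im=imaging.camera("side"); u,v=map(int,proj(m,[.46,.003,.126]))
ref=cv2.resize(cv2.imread("pics/side0.png"),(512,384),interpolation=cv2.INTER_AREA)
for n,i in(("ref",ref),("now",im[:,:,::-1])):
    g=i.max(2)[v-25:v+25,u-25:u+25]; k,l,s,c=cv2.connectedComponentsWithStats((g<40).astype(np.uint8))
    for j in range(1,k):
        if s[j,4]>30: print(n,s[j],c[j].round(2)+[u-25,v-25])
a=[cv2.resize(np.ascontiguousarray(i[v-35:v+25,u-35:u+35]),None,fx=5.5,fy=5.5,interpolation=2) for i in(ref,im[:,:,::-1])]
import os,time
cv2.imwrite(f"pics/cmp{int(time.time())}.png",np.hstack(a)); cv2.imwrite("pics/last.png",np.hstack(a))
phase(face=-1)
E
python3 hm.py
```

```text
time_s: 16.3
ee_pos: [0.4466, -0.018, 0.1299]
eef_rot: [-3.095, 0.033, -2.218]
force: [0.6, -1.0, 0.5]
grip_width: 0.0005
t 16.3 pos [ 0.4466 -0.018   0.1299] yaw -127.1 F [ 0.6 -1.   0.5] w 0.001 q [-0.13  0.09  1.91  0.01  1.08  2.09]
ref [22 20  7 14 73] [267.27 203.51]
now [28 19  6 15 74] [272.76 202.97]
th 141.6 r 0.0677 want r 0.0702 yaw err (need turn rad) 1.3 deg radial fix in tool [0.0006 0.0024]
```

View pics/last.png

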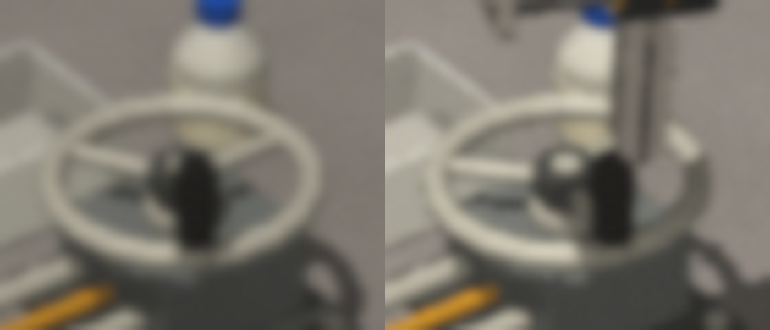

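```bash
python3 -m handwheel '[[[-0.004,0.002,0,0.04],[-0.004,0.001,0,0.04],[-0.003,0.001,0,0.03],[0,0,0,0]]]'
python3 hm.py
```

```text
time_s: 16.75
ee_pos: [0.4503, -0.0084, 0.1306]
eef_rot: [-3.098, 0.038, -2.323]
force: [0.5, 0.2, 1.6]
grip_width: 0.0005
t 16.75 pos [ 0.4503 -0.0084  0.1306] yaw -133.1 F [0.5 0.2 1.6] w 0.0 q [-0.1   0.1   1.9   0.    1.08  2.22]
ref [22 20  7 14 73] [267.27 203.51]
now [25 20  6 14 67] [269.78 203.7 ]
th 133.0 r 0.069 want r 0.0702 yaw err (need turn rad) 3.9 deg radial fix in tool [0.0002 0.0012]
```

```bash
python3 -m handwheel '[[[0.005,0,0,0],[0.01,0,0,0],[0.015,0,0,0],[0,0,-0.03,0],[0,0,-0.03,0],[0.036,-0.034,0,0],[0.036,-0.034,0,0],[0.036,-0.034,0,0],[0.036,-0.034,0,0],[0,0,0,0]]]'
python3 - <<'E'
exec(open("hm.py").read())
mt=imaging.camera_model("top"); t=imaging.camera("top"); U,V=map(int,proj(mt,[.4615,.003,.152]))
ref=cv2.resize(cv2.imread("pics/top0.png"),(512,384),interpolation=cv2.INTER_AREA)
for n,i in(("tref",ref),("tnow",t[:,:,::-1])):
    g=i.max(2)[V-18:V+18,U-18:U+18]; k,l,s,c=cv2.connectedComponentsWithStats((g<45).astype(np.uint8))
    for j in range(1,k):
        if s[j,4]>20: C=c[j]+[U-18,V-18]; print(n,s[j],C.round(2),onz(mt,*C,.152).round(4))
a=[cv2.resize(np.ascontiguousarray(i[V-60:V+30,U-30:U+70]),None,fx=4,fy=4,interpolation=2) for i in(ref,t[:,:,::-1])]
cv2.imwrite("pics/topcmp.png",np.hstack(a))
E
```

```text
time_s: 17.8
ee_pos: [0.4216, -0.2367, 0.1915]
eef_rot: [-3.097, 0.036, -2.309]
force: [-0.3, -0.6, -0.6]
grip_width: 0.0007
t 17.8 pos [ 0.4216 -0.2367  0.1915] yaw -132.3 F [-0.3 -0.6 -0.6] w 0.001 q [-0.61  0.11  1.73  0.03  1.24  1.69]
ref [22 20  7 14 73] [267.27 203.51]
now [26 20  5 14 53] [270.23 203.11]
th -128.9 r 0.21 want r 0.0702 yaw err (need turn rad) -93.4 deg radial fix in tool [-0.1331  0.0429]
tref [14 12 11 12 91] [217.08 213.88] [0.4628 0.0028 0.152 ]
tref [27 14  9  9 49] [229.43 214.27] [ 0.4624 -0.0231  0.152 ]
tnow [28 15  8  8 41] [230.07 214.8 ] [ 0.4612 -0.0245  0.152 ]
tnow [16 16 11 10 84] [219.26 216.5 ] [ 0.4573 -0.0019  0.152 ]
```

View pics/topcmp.png

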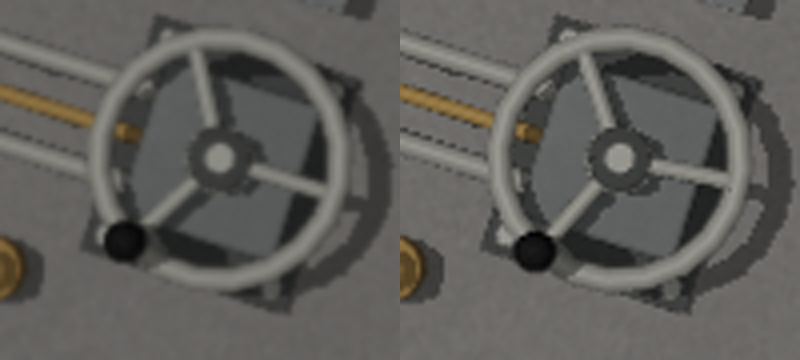

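```bash
python3 -m handwheel '[[[-0.036,0.034,0,0],[-0.036,0.034,0,0],[-0.036,0.034,0,0],[-0.036,0.034,0,0],[0,0,0,0]]]'
python3 -c "
from st import *
print(totool(np.array([.432,-.029])-p[:2]),totool(np.array([.455,-.0045])-p[:2]))"
```

```text
time_s: 18.4
ee_pos: [0.4142, -0.0278, 0.1903]
eef_rot: [-3.099, 0.038, -2.303]
force: [-0.5, -0.1, -0.0]
grip_width: 0.0007
t 18.4 pos [ 0.4142 -0.0278  0.1903] yaw -132.0 F [-0.5 -0.1 -0. ] w 0.001 q [-0.16 -0.05  1.91  0.01  1.23  2.14]
[-0.011  -0.0141] [-0.0446 -0.0148]
```

```bash
python3 -m handwheel '[[[-0.004,-0.014,0,0],[0,0,0.03,0],[0,0,0.029,0],[0,0,0,0],[-0.008,0,0,0],[-0.008,0,0,0],[-0.004,0,0,0],[0,0,0,0]]]'
python3 -c "
from st import *
print(totool(np.array([.455,-.0045])-p[:2]))"
```

```text
time_s: 19.2
ee_pos: [0.4496, -0.0201, 0.1363]
eef_rot: [-3.092, 0.042, -2.299]
force: [-0.1, 0.1, -0.9]
grip_width: 0.0008
t 19.2 pos [ 0.4496 -0.0201  0.1363] yaw -131.7 F [-0.1  0.1 -0.9] w 0.001 q [-0.13  0.09  1.9   0.01  1.09  2.17]
[-0.0152  0.0063]
```

```bash
python3 -m handwheel '[[[0,0.006,0.004,0],[-0.004,0,0,0],[-0.003,0,0,0],[-0.003,0,0,0],[0,0,0,0]]]'
python3 -m handwheel '[[[-0.003,0,0,0],[0,0,0,0]]]'
python3 -c "
from st import *
print(totool(np.array([.455,-.0045])-p[:2]))"; python3 hm.py
```

```text
time_s: 19.7
ee_pos: [0.4525, -0.0075, 0.1332]
eef_rot: [-3.091, 0.043, -2.299]
force: [-0.8, 0.3, 0.4]
grip_width: 0.0005
time_s: 19.9
ee_pos: [0.4547, -0.0051, 0.1334]
eef_rot: [-3.091, 0.043, -2.299]
force: [0.4, 0.7, -0.9]
grip_width: 0.0001
t 19.9 pos [ 0.4547 -0.0051  0.1334] yaw -131.7 F [ 0.4  0.7 -0.9] w 0.0 q [-0.09  0.1   1.89  0.01  1.08  2.2 ]
[-0.0006  0.0002]
t 19.9 pos [ 0.4547 -0.0051  0.1334] yaw -131.7 F [ 0.4  0.7 -0.9] w 0.0 q [-0.09  0.1   1.89  0.01  1.08  2.2 ]
ref [22 20  7 14 73] [267.27 203.51]
now [25 21  6 13 64] [269.83 203.98]
th 128.6 r 0.0673 want r 0.0702 yaw err (need turn rad) 9.7 deg radial fix in tool [0.0002 0.0029]
```

```bash
python3 -m handwheel '[[[0.01,0,0,0],[0.015,0,0,0],[0.008,0,0,0],[0,0,0.008,0],[0,0,0.008,0],[0,0,0,0]]]'
python3 -c "
from st import *
print(totool(np.array([.4485,-.0105])-p[:2]))"
```

```text
time_s: 20.55
ee_pos: [0.4319, -0.0318, 0.1143]
eef_rot: [-3.091, 0.043, -2.299]
force: [-0.2, 0.4, 1.3]
grip_width: 0.0005
t 20.55 pos [ 0.4319 -0.0318  0.1143] yaw -131.7 F [-0.2  0.4  1.3] w 0.0 q [-0.16  0.08  1.97  0.01  1.03  2.13]
[-0.0269  0.0018]
```

```bash
python3 -m handwheel '[[[-0.005,0.002,-0.004,0],[-0.005,0,0,0],[-0.004,0,0,0],[-0.002,0,0,0],[0,0,0,0]]]'
python3 -m handwheel '[[[-0.002,0,0,0]]]'
python3 -m handwheel '[[[-0.002,0,0,0]]]'
python3 -m handwheel '[[[-0.002,0,0,0]]]'
python3 -c "
from st import *
print(totool(np.array([.4485,-.0105])-p[:2]))"; python3 hm.py
```

```text
time_s: 21.05
ee_pos: [0.4423, -0.0164, 0.1193]
eef_rot: [-3.091, 0.043, -2.298]
force: [0.5, -0.3, -0.7]
grip_width: 0.0
time_s: 21.15
ee_pos: [0.4436, -0.0149, 0.1193]
eef_rot: [-3.091, 0.043, -2.298]
force: [-1.8, -1.1, -1.3]
grip_width: 0.0006
time_s: 21.25
ee_pos: [0.4447, -0.0134, 0.1193]
eef_rot: [-3.092, 0.042, -2.298]
force: [-3.7, -1.2, -1.0]
grip_width: 0.0005
time_s: 21.35
ee_pos: [0.4458, -0.0119, 0.1192]
eef_rot: [-3.092, 0.041, -2.298]
force: [-2.7, -1.1, 1.2]
grip_width: 0.0003
t 21.35 pos [ 0.4458 -0.0119  0.1192] yaw -131.7 F [-2.7 -1.1  1.2] w 0.0 q [-0.11  0.1   1.93  0.01  1.05  2.18]
[-0.0028 -0.0011]
t 21.35 pos [ 0.4458 -0.0119  0.1192] yaw -131.7 F [-2.7 -1.1  1.2] w 0.0 q [-0.11  0.1   1.93  0.01  1.05  2.18]
ref [22 20  7 14 73] [267.27 203.51]
now [23 19  7 15 79] [268.51 203.2 ]
th 137.4 r 0.0712 want r 0.0702 yaw err (need turn rad) 1.0 deg radial fix in tool [-0.0002 -0.0009]
```

```bash
python3 -m handwheel '[[[-0.002,0,0,0],[-0.002,0,0,0],[0,0,0,0]]]'
python3 -m handwheel '[[[0.005,0,0,0],[0.01,0,0,0],[0.015,0,0,0],[0,0,-0.035,0],[0,0,-0.035,0],[0.036,-0.034,0,0],[0.036,-0.034,0,0],[0.036,-0.034,0,0],[0.036,-0.034,0,0],[0,0,0,0]]]'
python3 - <<'E'
exec(open("hm.py").read())
mt=imaging.camera_model("top"); t=imaging.camera("top"); U,V=map(int,proj(mt,[.4615,.003,.152]))
ref=cv2.resize(cv2.imread("pics/top0.png"),(512,384),interpolation=cv2.INTER_AREA)
for n,i in(("tref",ref),("tnow",t[:,:,::-1])):
    g=i.max(2)[V-18:V+18,U-18:U+18]; k,l,s,c=cv2.connectedComponentsWithStats((g<45).astype(np.uint8))
    for j in range(1,k):
        if s[j,4]>20: C=c[j]+[U-18,V-18]; print(n,s[j],C.round(2),onz(mt,*C,.152).round(4))
cv2.imwrite("pics/topfinal.png",cv2.resize(t[:,:,::-1],(800,600)))
E
```

```text
time_s: 21.7
ee_pos: [0.4485, -0.0085, 0.1193]
eef_rot: [-3.093, 0.041, -2.298]
force: [-2.0, -0.7, 1.4]
grip_width: 0.0005
time_s: 22.7
ee_pos: [0.4263, -0.2369, 0.1932]
eef_rot: [-3.085, 0.044, -2.293]
force: [0.4, -0.1, 0.1]
grip_width: 0.0003
t 22.7 pos [ 0.4263 -0.2369  0.1932] yaw -131.4 F [ 0.4 -0.1  0.1] w 0.0 q [-0.6   0.11  1.73  0.04  1.23  1.68]
ref [22 20  7 14 73] [267.27 203.51]
now [22 20  6 14 63] [266.9  203.86]
th -127.7 r 0.2083 want r 0.0702 yaw err (need turn rad) -93.7 deg radial fix in tool [-0.1312  0.043 ]
tref [14 12 11 12 91] [217.08 213.88] [0.4628 0.0028 0.152 ]
tref [27 14  9  9 49] [229.43 214.27] [ 0.4624 -0.0231  0.152 ]
tnow [14 12 11 11 88] [216.7  213.58] [0.4634 0.0036 0.152 ]
tnow [26 15 10  8 50] [229.32 214.2 ] [ 0.4625 -0.0229  0.152 ]
```

View pics/topfinal.png

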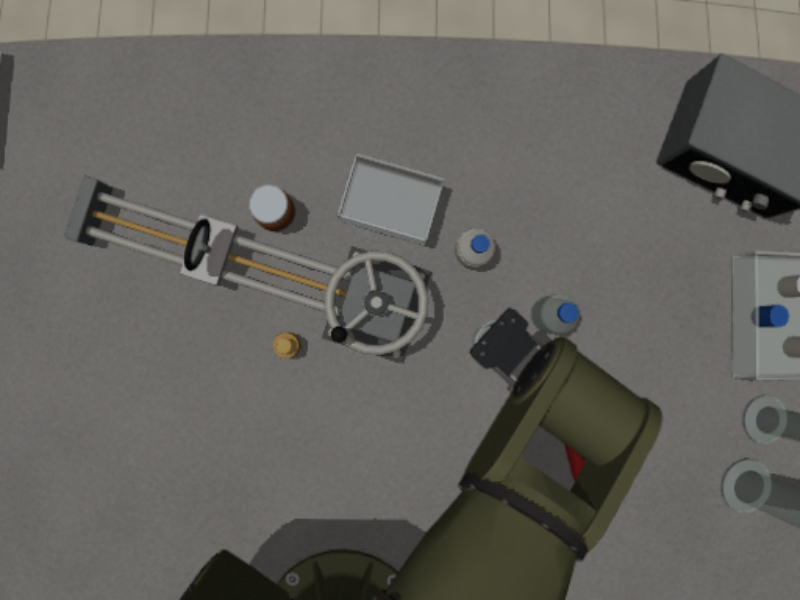

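```bash
python3 -c "
from station import ctrl
print(ctrl.hand_in())"
```

```text
the job is handed in; nothing more can be done
None
```

I pushed the wheel one full turn clockwise with the closed fingertips on the handle, then moved the arm clear and handed in at about 22.7 s. I changed over once, near the halfway point, so that the last joint stayed within its range.

**Last checks:**
- **Handle:** the top camera puts it about 1 mm from where it began, and the side camera agrees (about 0.5 px).
- **Lens:** the holder has moved about 7 px in the top picture, roughly the 10 mm expected for one turn.
- **Bystanders:** those visible in the final top picture look unmoved. The arm hid most of the beaker and the screwdriver there, so I could not check those two at the end. The fingers only passed well above the beaker.
- **Forces:** every reading was under about 5 N, but they were read only at the end of each move.

**What disagreed:** the fingertips appeared about 30 mm higher in the side camera than the reported pose and the given tool size imply. I did not find the cause. At the reported working height the fingers passed over the top of the handle twice. Once was before first contact. The second time was near the end, which left the handle about 7 mm short. I lowered the fingers and finished with a short extra push.

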